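# Refit the pivot pin of a lever citrus press by feel

## Task

The lever of the citrus press has been put back after washing, but its pivot pin is still lying on the worktop. Take the pin by its black grip and ease it from the near side through the lever's near eye, the two lugs of the post and the lever's far eye, until the grip's shoulder sits right up against the lever, then let go. The unpinned lever hangs a few millimetres out of line, so feel for its hole and draw it into line with the post; never force the pin, and leave the glass tumbler alone.

Things in the scene. Friction and masses are not known exactly. Their poses are not given: they have to be found in the camera images.
- pin_grip (a point): Centre of the pin's black flat grip, 44 mm long (x) x 28 mm wide (y) x 16 mm thick (z). A steel shaft 10 mm across, 66 mm long, stands out of the middle of its +x end (the shoulder). The pin (70 g) lies flat and level on the worktop, this point and the shaft 8 mm up; z is up, x points to the nose. Take it firmly across the 28 mm width: pushes on the nose can turn it in the fingers.
- pin_tip (a point): Centre of the flat end of the pin's nose, on the shaft's centre line, 88 mm from pin_grip along x (66 mm from the shoulder). The nose has only a 1 mm bevel: its end face is 8 mm across. Same axes as pin_grip.
- press: The white lever citrus press, fixed to the worktop: base 100 x 190 mm, origin under its middle, x away from the robot, y towards the black handle of its steel lever, z up. No part is higher than 135 mm, and nothing stands within 0.2 m in front (-x) of its post. The post, with two lugs, stands at y = -70 mm; the lever's fork straddles the lugs with an eye on either side.
- pivot (a point): On the level centre line of the post's lug bores, 115 mm up, half-way between the lugs. x is the bore axis, pointing the way the pin goes in; axes as the press. Along x: lever's near eye -27 to -19 mm, near lug -17 to -7, far lug 7 to 17, far eye 19 to 27; the tip of a pin that is home is at 39. Bores are 11.5 mm across in round eyes 29 mm across. The lug bores lie exactly on this axis.
- near_end (a point): Fixed point on the lug axis level with the outer face of the lever's near eye. The two eyes move together and float until pinned: they hang 2 to 6 mm below this axis (on the return spring, which gives 0.7 N per mm) and up to 4.5 mm off it along y, either way (they stay where pushed; 2.5 N moves them). How far is not reported: feel or look. They cannot shift along x nor leave the press.
- tumbler: Empty clear glass tumbler on the worktop left of the press, 78 mm across, 95 mm high, origin at the centre of its foot. To be left alone. Farther left stands a dish rack with a tall cutting board (nearest at about y = 0.12 m): an arm that starts on the left should rise to 0.4 m and draw in before it swings across.

How it is judged:
By the outcome, as a careful person would: the job done as asked, in the order asked, and still so for the second after the job is handed in, with the robot touching nothing.
It also fails if it takes over 72 s, if anything falls off the work surface, if the arm or the gripper's body presses on something with over 40 N, if the wrist force passes 120 N, or if a joint passes its speed limit or range.

## Robot

A 6-joint arm with a two-finger parallel gripper is mounted at the origin on a cart in front of the work surface, level with it; the furniture and walls round the work are solid. World frame = base frame: x ahead of the robot, y to its left, z up, the work surface at z = 0. Lengths are in m, angles in rad, forces in N, time in s.
With the tool pointing down it reaches from about 0.25 to 0.775 m from the base axis. Payload 4 kg.
Tool frame: the origin (TCP) lies at the very end of the fingers, on their centre line; the grasp point (between the pads) lies 19 mm behind it; z points along the fingers, y is the direction in which the jaws open and shut (so a half turn about z gives the same grasp; the last joint's range is limited). The gripper opens to 94 mm and grips with 3 to 60 N. Pads are 16 mm wide; open, the fingers measure 119 mm over their backs; the gripper's body (75 mm by 177 mm) begins 78 mm behind the grasp point.
Start: joints at [-1.362, 0.087, 1.371, -0, 1.684, -0.103], TCP at [0.169, -0.524, 0.206] pointing down, gripper open.
Joint ranges: [-3.1, 3.1], [-0.76, 2.03], [0.27, 2.55], [-1.08, 4.22], [0.17, 2.65], [-2.57, 2.57]. Speed limits (rad/s): [2.79, 2.79, 3.14, 3.14, 3.14, 3.14].

## Interface

Orientations are given as [roll, pitch, yaw] about the fixed x, y, z axes, in that order (R = Rz(yaw) Ry(pitch) Rx(roll)).
In Python, from bench import robot, cams, models gives the robot as it stands.
- The arm moves only by the tool step_arm, never from a script. Its argument "series" is a list of rows, each a list of 5 numbers: the gripper command: -1 is shut, 1 is fully open, values between are in proportion, then the shift along the tool's x, y, z in mm, then the turn about the tool's z in degrees. A call has 1 to 20 rows; each row is the pose to reach, as a shift and turn from the pose commanded when the call began, along the tool's axes at that moment; what a row does not reach only later rows make up. A row lasts 1/8 s, in which the tool goes at most 62.5 mm and 10.7 degrees, less where a joint would pass 70% of its speed; a pose out of reach is approached as far as the arm can. A call with a gripper value outside its range is refused whole. The fingers move at their own pace and stop on an object; the grip force is fixed at half the most. Time passes only in rows, so rows that repeat a pose let the fingers close. It gives the time, the measured TCP pose, the force and the opening at its end, in the units of the state.
- robot.get_obs(): the state, without advancing time (a new reading comes with each control period).
- cams.snapshot(name): name is "scene" or "top"; returns a dict with "pixels" (480x640x3 uint8, red, green, blue), "fov_y" (degrees; the focal length in pixels is half the picture's height over the tangent of half this angle, whatever the lens; pixels are square), "cx", "cy" (the principal point, pixels), "k1" (the pictures are not rectified: a ray, as slopes to the right and down, at radius r is drawn at 1 + k1 r^2 times it, then the intrinsics apply), "R" (3x3) and "t" (3): a world point X has camera coordinates R X + t. Camera axes: x right, y down, z forward; pixel columns grow to the right and rows downward; lengths in m; the calibration is good to about 2 mm. A picture is of the moment at which its call begins. There is no depth.
- robot.close_job(): hands the job in, once; it reports no verdict.
Trained networks look in a picture, given as the dict that the camera call returned (one of the last four; its "shot" number tells which), for a name from the list of things; names that differ only in an ending like _2 or _b are one class to them, and where a whole thing is asked for, a point or a joint stands for the part that bears it (a point fixed in the world has none). Each returns a list of dicts, best first, with "p" (0 to 1); they miss things now and then, are a little off and sometimes report something else, mostly with a low value. They report only what shows in the picture. A call takes as long as a camera call.
- models.find_in(picture, label): "position" ([x, y, z] in m, in world coordinates, good to about 4 mm: the middle of the surface that is visible of it).
- models.pinpoint(picture, label): "position" ([x, y, z] in m, in world coordinates, good to about 4 mm: a listed point, or the origin of a listed thing).
The state is a dict: "time": time; "joint_positions": joint angles; "qvel": joint speeds; "joint_torque": joint torques, N m; "tool_pos": TCP position; "ee_rot": TCP orientation; "wrist_force": force on the tool from outside, world axes, zero at the start; "wrist_torque": the same for the moment, N m; "width": finger opening in m.
Only numpy, scipy, OpenCV 4.12 (cv2) and the standard library are available. Lean on these libraries where they do the work, as an engineer would, in place of code of your own. Each camera call takes 0.05 s, during which the arm holds its last target. There are 200 camera calls.

## Working session

There is one attempt and no reset: what is moved stays moved. The work goes in short steps, Python scripts to look and compute and a tool call to move; the robot and the scene stay as the last step left them, time stands still between calls to the robot, and variables do not carry over. Pictures are saved under pics/ and viewed, about 8 in all and at most 12, crops included, and the job is handed in when it is done.

Besides the shell and the picture viewer there is one more tool, called after "Call:" as name([rows], argument=value, ...), one row to a line, values as JSON. step_arm: Moves the arm, as the interface text tells. Its arguments: {"type":"object","properties":{"series":{"type":"array","items":{"type":"array","items":{"type":"number"}}}},"required":["series"]}

```bash
mkdir -p pics; ls
cat > h.py <<'E'
import numpy as np, cv2
from bench import robot, cams, models
np.set_printoptions(precision=4,suppress=True)
def K(s):
    f=240/np.tan(np.radians(s["fov_y"])/2); return f,s["cx"],s["cy"],s["k1"]
def proj(s,X):
    f,cx,cy,k=K(s); c=np.asarray(s["R"])@np.asarray(X,float)+np.asarray(s["t"]); a=c[:2]/c[2]; a=a*(1+k*(a@a)); return np.array([cx+f*a[0],cy+f*a[1]])
def ray(s,uv):
    f,cx,cy,k=K(s); d=np.array([(uv[0]-cx)/f,(uv[1]-cy)/f]); a=d.copy()
    for _ in range(30): a=d/(1+k*(a@a))
    R=np.asarray(s["R"]); return -R.T@np.asarray(s["t"]), R.T@np.array([a[0],a[1],1])
def atz(s,uv,z):
    o,d=ray(s,uv); return o+d*(z-o[2])/d[2]
def save(s,n): cv2.imwrite("pics/"+n,np.ascontiguousarray(s["pixels"][:,:,::-1]))
E
python3 - <<'E'
from h import *
o=robot.get_obs(); print(o)
for n in("scene","top"):
    s=cams.snapshot(n); save(s,n+"1.png"); o_,d=ray(s,(320,240)); print(n,s["fov_y"],s["k1"],o_,d)
    for l in["pin_grip","pin_tip","press","pivot","near_end","tumbler"]:
        for r in models.pinpoint(s,l)[:2]: print(l,r["p"],np.array(r["position"]),proj(s,r["position"]))
E
```

```text
pics
{'time': 0.0, 'joint_positions': array([-1.3621,  0.0879,  1.3722,  0.    ,  1.6836, -0.1031]), 'qvel': array([-0.0017, -0.0001,  0.0009,  0.0011, -0.0008,  0.0015]), 'joint_torque': array([  0.0012, -34.0189, -30.2426,   0.0718,   0.033 ,  -0.0002]), 'tool_pos': array([ 0.1686, -0.5229,  0.2043]), 'ee_rot': array([-3.1394, -0.0003,  0.3118]), 'wrist_force': array([-0.013 ,  0.1694, -0.4999]), 'wrist_torque': array([-0.0018,  0.0082,  0.0239]), 'width': 0.09402061164832114}
scene 52.882349151912294 -0.12820147405350654 [-0.0155  0.6724  0.6799] [ 0.4943 -0.6849 -0.5355]
pin_grip 0.51 [ 0.4456 -0.3033  0.0073] [395.4378 239.8605]
pin_tip 0.67 [ 0.4838 -0.2219  0.0056] [366.8131 249.7007]
press 0.65 [ 0.5662  0.0018 -0.0025] [285.7922 284.6683]
pivot 0.65 [ 0.5892 -0.0615  0.1182] [293.3501 225.3033]
near_end 0.88 [ 0.5623 -0.0733  0.1137] [305.8931 228.3585]
tumbler 0.9 [0.3964 0.2046 0.0005] [287.9472 370.0221]
top 57.038945879582144 -0.09822811513610494 [ 0.3389 -0.0711  0.9258] [ 0.1767  0.0207 -0.984 ]
pin_grip 0.78 [ 0.4439 -0.301   0.0039] [438.5338 268.1973]
pin_tip 0.72 [ 0.4845 -0.2293  0.0113] [404.6053 248.6268]
press 0.89 [ 0.559   0.0048 -0.0002] [293.8885 215.4738]
pivot 0.62 [ 0.5906 -0.055   0.114 ] [320.6309 185.4973]
near_end 0.59 [ 0.5662 -0.0696  0.1173] [328.2795 197.3174]
tumbler 0.77 [0.3976 0.2035 0.0032] [199.0143 290.0638]
```

View pics/top1.png

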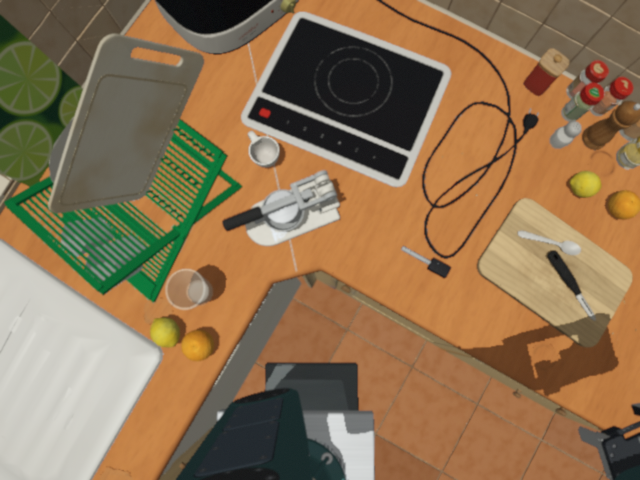

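View pics/scene1.png

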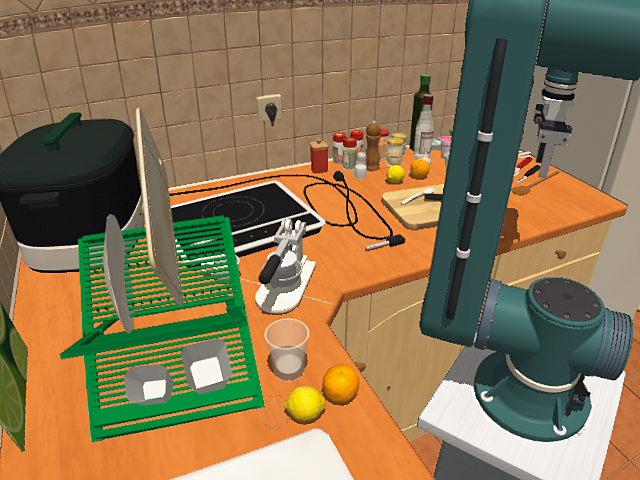

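Top picture: pin grip at about (438,268), shaft to (404,249). Press at (290,215), with its post and fork at (325,190) and handle at (235,218). Tumbler at (187,288). The scene picture agrees: press (285,270), pin (385,242). Next I measure both closely.

Run:
```python
from h import *
s=cams.snapshot("top"); q=cams.snapshot("scene")
P=s["pixels"]
# pin segmentation in top
sub=P[235:290,390:465].astype(int); hsv=cv2.cvtColor(P[235:290,390:465].copy(),cv2.COLOR_RGB2HSV)
dark=(sub.max(2)<70); shaft=(hsv[...,1]<70)&(sub.max(2)>90)
def comp(m):
    n,l,st,c=cv2.connectedComponentsWithStats(m.astype(np.uint8)); 
    i=1+np.argmax(st[1:,4]) ; ys,xs=np.where(l==i); return np.c_[xs+390,ys+235].astype(float)
d=comp(dark); h=comp(shaft)
print("dark",len(d),d.mean(0),"shaft",len(h),h.mean(0))
print("rect",cv2.minAreaRect(d.astype(np.float32)))
g=atz(s,d.mean(0),.014)
W=np.array([atz(s,u,.009) for u in h]); c=W.mean(0); u_,S,V=np.linalg.svd((W-c)[:,:2]); ax=V[0]; 
if ax@(c-g)[:2]<0: ax=-ax
t=(W-c)[:,:2]@ax
print("grip",g,"shaft mid",c,"axis",ax,np.degrees(np.arctan2(ax[1],ax[0])),"range",t.min(),t.max(),"g->mid",(c-g)[:2]@ax, np.degrees(np.arctan2(*(c-g)[[1,0]])))
a=cv2.resize(P[165:255,215:350],None,fx=4,fy=4,interpolation=cv2.INTER_CUBIC)
b=cv2.resize(P[238:285,395:460],None,fx=4,fy=4,interpolation=cv2.INTER_CUBIC)
Q=q["pixels"]
e=cv2.resize(Q[210:318,248:328],None,fx=4,fy=4,interpolation=cv2.INTER_CUBIC) # 320x432
im=np.zeros((600,800,3),np.uint8); 
a=cv2.resize(P[165:255,230:350],None,fx=4,fy=4,interpolation=cv2.INTER_CUBIC)
im[:360,:480]=a; im[360:360+188,:260]=b; im[:432,480:]=e
cv2.imwrite("pics/crop1.png",im[:,:,::-1])
```

```text
dark 229 [438.6419 267.5852] shaft 141 [416.078  255.2553]
rect ((438.6432800292969, 267.4872741699219), (19.313703536987305, 11.891495704650879), 28.610458374023438)
grip [ 0.444  -0.2988  0.014 ] shaft mid [ 0.4708 -0.2534  0.009 ] axis [0.4944 0.8692] 60.36910198749389 range -0.033129920820783455 0.033992208064812714 g->mid 0.05263272769559528 59.47958280513434
```

View pics/crop1.png

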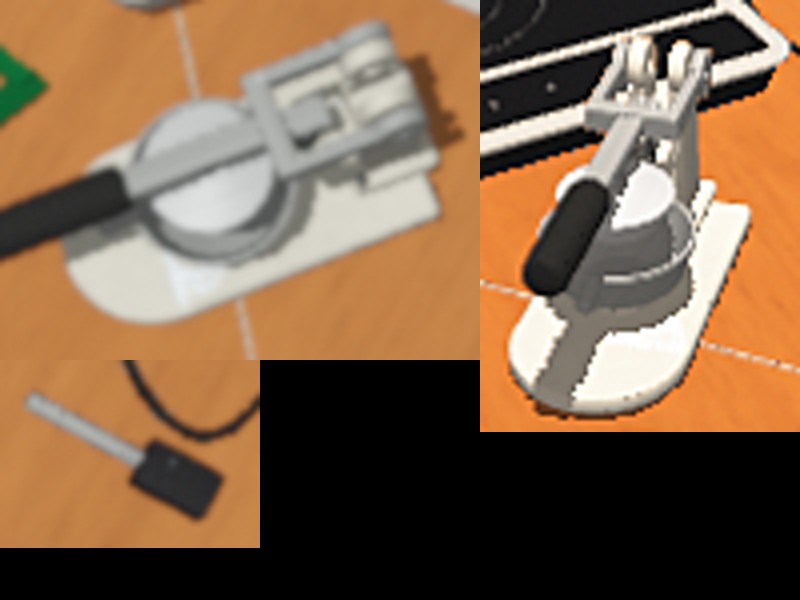

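The crop shows the press in top view with the lug and eye pack at the right end of the lever, and the near base edge running straight from about (340,219) to (278,242). The pin lies clear, pointing at about 60° in the world frame. I'll fit the press pose and start towards the pin.

```bash
cat > fit.py <<'E'
from h import *
from scipy.optimize import least_squares
L={"press":(0,0,0),"pivot":(0,-.07,.115),"near_end":(-.027,-.07,.115)}
obs=[]
for k in range(4):
    for n in("top","scene"):
        s=cams.snapshot(n)
        for l in L:
            r=models.pinpoint(s,l)
            if r and r[0]["p"]>.4: obs.append((n,l,r[0]["position"]))
def T(p,X): c,n=np.cos(p[2]),np.sin(p[2]); return np.array([p[0]+c*X[0]-n*X[1],p[1]+n*X[0]+c*X[1],X[2]])
f=lambda p: np.concatenate([T(p,np.array(L[l]))-np.array(x) for _,l,x in obs])/.004
r=least_squares(f,[.56,0,.43],loss="soft_l1"); print("all",r.x,np.degrees(r.x[2]),"near_end",T(r.x,L["near_end"]))
for n in("top","scene"):
  for l in L:
    a=np.array([x for m,k,x in obs if (m,k)==(n,l)]); print(n,l,len(a),a.mean(0),a.std(0),T(r.x,L[l]))
for n,p in(("top",[(340,218.75),(277.5,242.5)]),("scene",[(315.5,261.25),(300.5,302.5)])):
    s=cams.snapshot(n)
    for z in(.01,.015,.02):
        A=[atz(s,u,z) for u in p]; d=A[1]-A[0]; print(n,z,A[0],A[1],"yaw",np.degrees(np.arctan2(-d[0],d[1])))
E
python3 fit.py
```

```text
all [0.5618 0.0035 0.4188] 23.992974630704296 near_end [ 0.5656 -0.0715  0.115 ]
top press 4 [0.5591 0.0046 0.0004] [0.0013 0.0013 0.0012] [0.5618 0.0035 0.    ]
top pivot 4 [ 0.5913 -0.0591  0.1155] [0.0008 0.0015 0.0002] [ 0.5903 -0.0605  0.115 ]
top near_end 4 [ 0.5652 -0.0709  0.1174] [0.0014 0.0008 0.0014] [ 0.5656 -0.0715  0.115 ]
scene press 4 [ 0.5645  0.0029 -0.0018] [0.0013 0.0009 0.0014] [0.5618 0.0035 0.    ]
scene pivot 4 [ 0.5904 -0.0611  0.1154] [0.0021 0.0008 0.0011] [ 0.5903 -0.0605  0.115 ]
scene near_end 4 [ 0.5648 -0.0734  0.1156] [0.0012 0.0012 0.0014] [ 0.5656 -0.0715  0.115 ]
top 0.01 [ 0.5492 -0.0942  0.01  ] [0.4981 0.0379 0.01  ] yaw 21.11799448319634
top 0.015 [ 0.548  -0.0941  0.015 ] [0.4973 0.0373 0.015 ] yaw 21.117994483196348
top 0.02 [ 0.5469 -0.094   0.02  ] [0.4964 0.0367 0.02  ] yaw 21.117994483196348
scene 0.01 [ 0.5556 -0.1     0.01  ] [0.49   0.0444 0.01  ] yaw 24.419342592704893
scene 0.015 [ 0.5513 -0.0942  0.015 ] [0.4862 0.0491 0.015 ] yaw 24.419342592704883
scene 0.02 [ 0.5471 -0.0885  0.02  ] [0.4825 0.0538 0.02  ] yaw 24.419342592704897
```

Call:
step_arm([
  [0.2,0,0,0,0],
  [0.2,40,-20,0,-10],
  [0.2,80,-40,0,-20],
  [0.2,120,-60,0,-30],
  [0.2,160,-90,0,-40],
  [0.2,200,-110,0,-42],
  [0.2,220,-120,0,-42],
  [0.2,240,-125,0,-42],
  [0.2,240,-125,0,-42],
])

```text
time: 3.62
tool_pos: [0.3595, -0.3303, 0.2055]
ee_rot: [3.141, 0.0, 1.047]
wrist_force: [-0.3, -0.6, -0.2]
width: 0.0562
```

Call:
step_arm([
  [0.2,25,20,40,0],
  [0.2,50,40,80,0],
  [0.2,68,58,120,0],
  [0.2,68,58,140,0],
  [0.2,68,58,140,0],
  [0.2,68,58,140,0],
])

```text
time: 4.38
tool_pos: [0.4432, -0.3023, 0.0667]
ee_rot: [3.14, 0.001, 1.044]
wrist_force: [-0.2, 0.2, 0.0]
width: 0.0565
```

```bash
cat > edge.py <<'E'
from h import *
# sub-pixel line fit of near base edge (white -> orange) in both cameras -> yaw
for n,p in(("top",[(336,220.3),(290,237.7)]),("scene",[(314.5,264),(303.5,294)])):
    s=cams.snapshot(n); g=cv2.cvtColor(s["pixels"].copy(),cv2.COLOR_RGB2HSV)[...,1].astype(np.float32)
    a,b=map(np.array,p); d=(b-a)/np.linalg.norm(b-a); m=np.array([-d[1],d[0]]); pts=[]
    for t in np.linspace(0,np.linalg.norm(b-a),60):
        w=np.linspace(-5,5,101); q=(a+t*d)+w[:,None]*m
        v=cv2.remap(g,q[:,0].astype(np.float32)[None],q[:,1].astype(np.float32)[None],cv2.INTER_LINEAR)[0]
        v=cv2.GaussianBlur(v[None],(21,1),0)[0]; i=np.argmax(abs(np.gradient(v))); pts.append(q[i])
    W=np.array([atz(s,u,.015) for u in pts])[:,:2]
    for _ in range(4):
        c=np.median(W,0) if _==0 else W.mean(0); V=np.linalg.svd(W-W.mean(0))[2]; e=(W-W.mean(0))@V[1]; W=W[abs(e)<max(2*e.std(),3e-4)]
    v=V[0]*np.sign(V[0][1]); print(n,len(W),"yaw",np.degrees(np.arctan2(-v[0],v[1])),"rms",e.std(),"pt",W.mean(0))
E
python3 edge.py
python3 - <<'E'
from h import *
s=cams.snapshot("top"); o=robot.get_obs(); print(o["tool_pos"],o["ee_rot"])
a=s["pixels"][215:310,380:500]; b=cams.snapshot("scene")["pixels"][190:260,350:450]
im=np.zeros((600,800,3),np.uint8); im[:475,:600]=cv2.resize(a,None,fx=5,fy=5,interpolation=cv2.INTER_CUBIC)
im[320:600,400:800]=cv2.resize(b,None,fx=4,fy=4,interpolation=cv2.INTER_CUBIC)
cv2.imwrite("pics/c2.png",im[:,:,::-1]); print(proj(s,o["tool_pos"]))
E
```

```text
top 59 yaw 22.13079101333601 rms 0.0002659007011799704 pt [ 0.5249 -0.0373]
scene 56 yaw 22.023440034909314 rms 0.0004605633725119578 pt [ 0.5199 -0.0264]
[ 0.4436 -0.3023  0.0673] [3.1384 0.0007 1.0441]
[447.0191 264.6657]
```

View pics/c2.png

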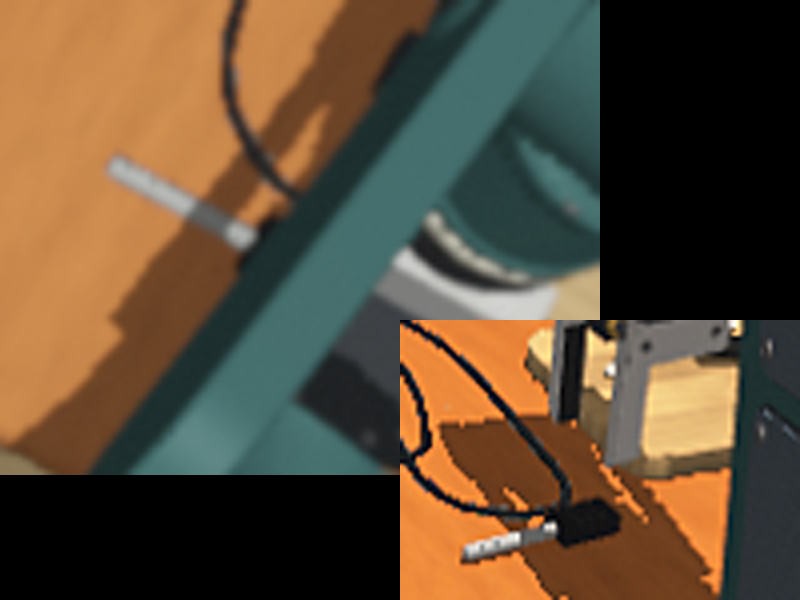

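Both cameras now give the press yaw as 22.1°. The picture shows the fingers straddling the grip, but the black cord runs close to the +y finger. I'll check that clearance before lowering.

Run:
```python
from h import *
s=cams.snapshot("top"); P=cv2.imread("pics/top1.png")[:,:,::-1]
sub=P[235:290,410:480].astype(int).max(2)<95
ys,xs=np.where(sub); W=np.array([atz(s,(x+410,y+235),.004) for x,y in zip(xs,ys)])[:,:2]-[.4437,-.3005]
c,n=np.cos(1.047),np.sin(1.047); L=np.c_[W@[c,n],W@[n,-c]]*1000
import collections
for lo in range(-32,44,4):
    m=(L[:,0]>=lo)&(L[:,0]<lo+4); print(lo,np.unique((L[m,1]/2).round()*2).astype(int))
```

```text
-32 []
-28 [86 92 94 96]
-24 [-4  0  6 10 62 64 66 68 70 72 74 76 78 80 82 84 86 88 90 94]
-20 [-12 -10  -8  -6  -4  -2   0   2   4   6   8  10  12  14  50  52  54  56
  58  60  64]
-16 [-10  -8  -6  -4  -2   0   2   4   6   8  10  12  14  16  40  42  44  46
  48  52]
-12 [-10  -8  -6  -4  -2   0   2   4   6   8  10  12  14  16  36  38  42]
-8 [-12 -10  -8  -6  -4  -2   0   2   4   6   8  10  12  14  30  32  34]
-4 [-12 -10  -8  -6  -4  -2   0   2   4   6   8  10  12  14  28  30  32]
0 [-10  -8  -6  -4  -2   0   2   4   6   8  10  12  14  26  28  30]
4 [-12 -10  -8  -6  -4  -2   0   2   4   6   8  10  12  14  26  28]
8 [-12 -10  -8  -6  -4  -2   0   2   4   6   8  10  12  14  16  26  28]
12 [-12 -10  -8  -6  -4  -2   0   2   4   6   8  10  12  14  16  26  28]
16 [-12 -10  -8  -6  -4  -2   0   2   4   6   8  10  12  14  26  28  30]
20 [-8 -6 -4 -2  2  6  8 10 28 30]
24 [28 30 32]
28 [30 32 34]
32 [32 34 36]
36 [34 36 38]
40 [34 36 38 40]
```

Cord measures 25–31 mm off in tool y, so I'll narrow the opening and lower in stages, checking force.

Call:
step_arm([
  [-0.15,0,0,0,0],
  [-0.15,0,0,20,0],
  [-0.15,0,0,40,0],
  [-0.15,0,0,50,0],
  [-0.15,0,0,57,0],
  [-0.15,0,0,59,0],
  [-0.15,0,0,59,0],
])

```text
time: 5.5
tool_pos: [0.4433, -0.3014, 0.0069]
ee_rot: [3.141, 0.0, 1.045]
wrist_force: [-0.1, -0.1, 0.3]
width: 0.0398
```

Call:
step_arm([
  [-0.15,0,0,1,0],
  [-0.15,0,0,2,0],
  [-0.15,0,0,3,0],
  [-0.15,0,0,3,0],
])

```text
time: 6.0
tool_pos: [0.4438, -0.3017, 0.006]
ee_rot: [3.139, 0.0, 1.045]
wrist_force: [-3.9, 2.0, 9.4]
width: 0.0402
```

The side-pointing force shows the finger is on the cord. I'll take the pin slightly high, carry it to clear worktop, and regrip deeper there.

Call:
step_arm([
  [-0.15,0,0,-3,0],
  [-0.15,0,0,-3,0],
  [-1,0,0,-3,0],
  [-1,0,0,-3,0],
  [-1,0,0,-3,0],
  [-1,0,0,-3,0],
  [-1,0,0,-25,0],
  [-1,30,-5,-45,9],
  [-1,60,-10,-45,18],
  [-1,80,-20,-45,27],
  [-1,90,-25,-45,36],
  [-1,90,-25,-45,38],
  [-1,90,-25,-25,38],
  [-1,90,-25,-10,38],
  [-1,90,-25,-3,38],
  [-1,90,-25,-3,38],
])

```text
time: 8.0
tool_pos: [0.4666, -0.2112, 0.0064]
ee_rot: [-3.142, 0.0, 0.382]
wrist_force: [0.3, -0.4, -1.2]
width: 0.0277
```

Call:
step_arm([
  [-0.15,0,0,0,0],
  [-0.15,0,0,0,0],
  [-0.15,0,0,2.5,0],
  [-0.15,0,0,5,0],
  [-0.15,0,0,5,0],
])

```text
time: 8.62
tool_pos: [0.4664, -0.2107, 0.0011]
ee_rot: [-3.141, 0.0, 0.382]
wrist_force: [0.7, -0.5, -0.2]
width: 0.04
```

Call:
step_arm([
  [-1,0,0,0,0],
  [-1,0,0,0,0],
  [-1,0,0,0,0],
  [-1,0,0,0,0],
  [-1,0,0,-30,0],
  [-1,0,0,-70,0],
  [-1,0,0,-107,0],
  [-1,5,-25,-107,0],
  [-1,15,-50,-107,0],
  [-1,25,-75,-107,0],
  [-1,34,-92,-107,0],
  [-1,34,-92,-107,0],
  [-1,34,-92,-107,0],
  [-1,34,-92,-107,0],
])

```text
time: 10.38
tool_pos: [0.4639, -0.1136, 0.1084]
ee_rot: [3.141, 0.0, 0.381]
wrist_force: [0.9, 0.3, -0.8]
width: 0.0276
```

Run:
```python
from h import *
o=robot.get_obs(); print(o["tool_pos"],o["ee_rot"],o["wrist_force"],o["wrist_torque"],o["width"])
yaw=o["ee_rot"][2]; u=np.array([np.cos(yaw),np.sin(yaw),0])
tip=o["tool_pos"]+.089*u+[0,0,.0069]; print("exp tip",tip)
im=np.zeros((600,800,3),np.uint8)
for n,w,dst in(("top",(160,250,250,383),0),("scene",(195,275,265,345),1)):
    s=cams.snapshot(n)
    for l in("pin_tip","pin_grip","near_end","pivot"):
        for r in models.pinpoint(s,l)[:1]: print(n,l,r["p"],np.array(r["position"]),proj(s,r["position"]))
    print("exp tip px",proj(s,tip)," near_end px",proj(s,[.5647,-.0713,.115]))
    y0,y1,x0,x1=w; c=cv2.resize(s["pixels"][y0:y1,x0:x1],None,fx=6 if n=="top" else 5,fy=6 if n=="top" else 5,interpolation=cv2.INTER_CUBIC)[:600,:800]
    cv2.imwrite(f"pics/c3{n}.png",c[:,:,::-1])
```

```text
[ 0.4639 -0.1136  0.1084] [3.1413 0.0002 0.3805] [ 0.9337  0.3475 -0.791 ] [0.0034 0.0361 0.0114] 0.027594294815161926
exp tip [ 0.5465 -0.0805  0.1153]
top pivot 0.76 [ 0.5933 -0.0574  0.1157] [321.8728 183.8712]
exp tip px [334.0749 207.6311]  near_end px [329.1789 198.4065]
scene pin_tip 0.52 [ 0.5452 -0.0812  0.1109] [314.006  230.2137]
scene pin_grip 0.76 [ 0.4673 -0.1149  0.1154] [350.927  232.6609]
scene near_end 0.81 [ 0.5671 -0.0765  0.1137] [305.066  227.1433]
exp tip px [313.3342 228.4984]  near_end px [304.5116 227.9206]
```

View pics/c3top.png

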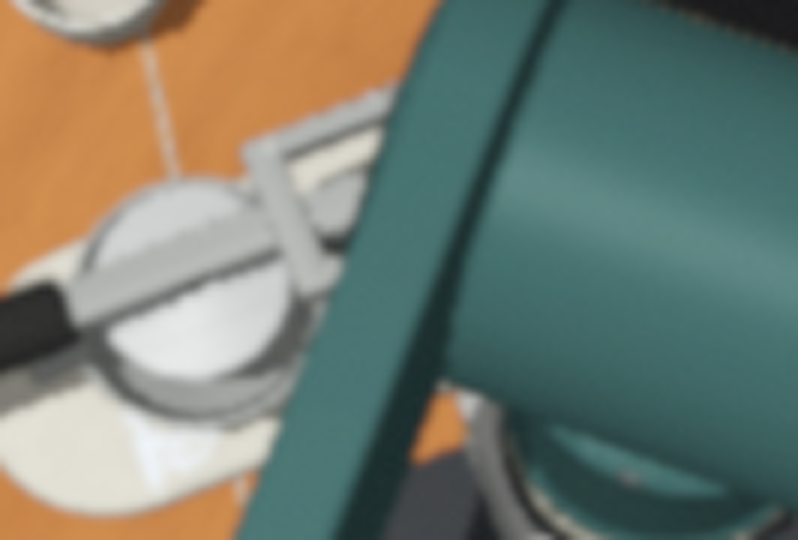

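View pics/c3scene.png

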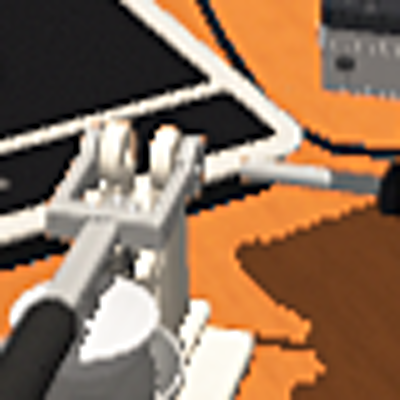

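The scene view shows the nose at (313,228), within a pixel of the kinematic prediction. The top view is blocked by the arm. I'll overlay the predicted lug and eye circles on the earlier clear views to locate the axis and the lever's sag.

Run:
```python
from h import *
u=np.array([np.cos(np.radians(22.1)),np.sin(np.radians(22.1)),0]); v=np.array([-u[1],u[0],0]); z=np.array([0,0,1.])
pv=np.array([.5897,-.0611,.115]); th=np.linspace(0,2*np.pi,73)
out=np.zeros((600,800,3),np.uint8)
for n,(x0,y0,w,h),f,off in(("top",(300,168,44,50),9,0),("scene",(280,205,44,50),9,400)):
    s=cams.snapshot(n); P=cv2.imread(f"pics/{n}1.png"); raw=cv2.resize(P[y0:y0+h,x0:x0+w],None,fx=f,fy=f,interpolation=cv2.INTER_CUBIC)
    def draw(im,x,dy,dz,r,col):
        q=np.array([proj(s,pv+u*x+v*(dy+r*np.cos(t))+z*(dz+r*np.sin(t))) for t in th]); cv2.polylines(im,[((q-[x0-.5,y0-.5])*f).round().astype(int)],True,col,1)
    im=raw.copy()
    for x,c in((-.017,(0,0,255)),(-.007,(0,0,255)),(.007,(255,0,255)),(.017,(255,0,255))): draw(im,x,0,0,.0145,c)
    for x,c in((-.027,(255,255,0)),(.027,(0,255,0))): draw(im,x,0,-.004,.0145,c)
    draw(im,-.027,0,-.004,.00575,(255,255,0))
    out[:300,off:off+396]=cv2.resize(raw,None,fx=1,fy=1)[75:375]; out[300:600,off:off+396]=im[75:375]
cv2.imwrite("pics/ov.png",out)
```

```text
(no output)
```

View pics/ov.png

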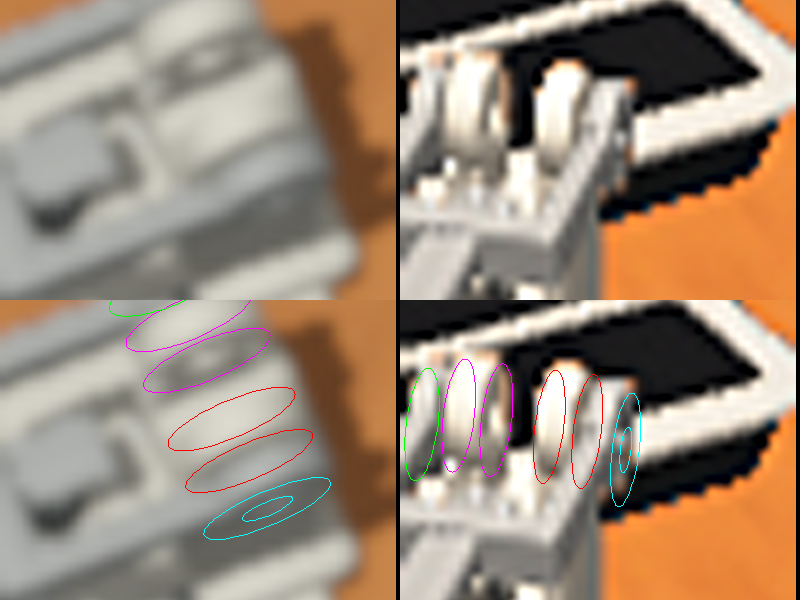

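Overlay reading:
- The lug and eye positions agree to about 1 px (~2 mm).
- The near eye looks about 3 mm low and roughly centred sideways.

I'll line up on that guess and feel forward gently.

Call:
step_arm([
  [-1,0,-1.5,3,-0.3],
  [-1,6,-1.5,3,-0.3],
  [-1,12,-1.5,3,-0.3],
  [-1,15,-1.5,3,-0.3],
  [-1,15,-1.5,3,-0.3],
  [-1,15,-1.5,3,-0.3],
])

```text
time: 11.72
tool_pos: [0.4773, -0.1058, 0.1054]
ee_rot: [3.142, 0.0, 0.387]
wrist_force: [0.8, 0.1, -0.9]
width: 0.0278
```

Call:
step_arm([
  [-1,1,0,0,0],
  [-1,2,0,0,0],
  [-1,2,0,0,0],
])

```text
time: 12.1
tool_pos: [0.4792, -0.1051, 0.1055]
ee_rot: [3.141, -0.0, 0.387]
wrist_force: [0.3, -0.0, 0.8]
width: 0.0279
```

Call:
step_arm([
  [-1,1,0,0,0],
  [-1,1,0,0,0],
])

```text
time: 12.35
tool_pos: [0.4801, -0.1047, 0.1055]
ee_rot: [3.142, 0.0, 0.387]
wrist_force: [0.2, 0.6, -0.7]
width: 0.028
```

Call:
step_arm([
  [-1,1,0,0,0],
  [-1,1,0,0,0],
])

```text
time: 12.6
tool_pos: [0.4811, -0.1043, 0.1055]
ee_rot: [3.142, 0.0, 0.387]
wrist_force: [0.2, -0.4, 0.7]
width: 0.0274
```

Call:
step_arm([
  [-1,1,0,0,0],
  [-1,1,0,0,0],
])

```text
time: 12.85
tool_pos: [0.4816, -0.1041, 0.1054]
ee_rot: [-3.142, 0.001, 0.387]
wrist_force: [-1.9, -0.9, -0.1]
width: 0.0279
```

Call:
step_arm([
  [-1,0.7,0,0,0],
  [-1,0.7,0,0,0],
])

```text
time: 13.1
tool_pos: [0.4817, -0.104, 0.1052]
ee_rot: [-3.141, 0.002, 0.387]
wrist_force: [-4.3, -1.1, -0.9]
width: 0.0276
```

Call:
step_arm([
  [-1,0.7,0,0,0],
  [-1,0.7,0,0,0],
])

```text
time: 13.35
tool_pos: [0.4818, -0.1039, 0.105]
ee_rot: [-3.141, 0.004, 0.386]
wrist_force: [-5.4, -2.6, 1.0]
width: 0.0274
```

Light contact on the near eye's face, at the depth predicted for near_end. I'll sweep sideways under light pressure to find the hole.

Call:
step_arm([
  [-1,-0.2,0.5,0,0],
  [-1,-0.2,1,0,0],
  [-1,-0.2,1.5,0,0],
])

```text
time: 13.72
tool_pos: [0.482, -0.1045, 0.1049]
ee_rot: [-3.139, 0.003, 0.387]
wrist_force: [-6.0, 0.2, 0.2]
width: 0.0277
```

Call:
step_arm([
  [-1,0,0.5,0,0],
  [-1,0,1,0,0],
  [-1,0,1.5,0,0],
])

```text
time: 14.1
tool_pos: [0.4825, -0.1054, 0.1047]
ee_rot: [-3.138, 0.003, 0.388]
wrist_force: [-5.6, 0.1, -0.0]
width: 0.0274
```

Call:
step_arm([
  [-1,0,0.5,0,0],
  [-1,0,1,0,0],
  [-1,0,1.5,0,0],
])

```text
time: 14.48
tool_pos: [0.483, -0.1068, 0.1047]
ee_rot: [-3.138, 0.003, 0.388]
wrist_force: [-6.2, 0.6, 0.2]
width: 0.0277
```

The sideways force near 2.5 N suggests I was dragging the eye. I'll switch to light separate taps instead.

Call:
step_arm([
  [-1,-3,0,0,0],
  [-1,-3,-2.2,0,0],
  [-1,-3,-2.2,0,0],
  [-1,-1.2,-2.2,0,0],
  [-1,0,-2.2,0,0],
  [-1,0,-2.2,0,0],
])

```text
time: 15.22
tool_pos: [0.4827, -0.1061, 0.105]
ee_rot: [-3.141, 0.004, 0.387]
wrist_force: [-4.6, -2.5, -0.1]
width: 0.0274
```

Call:
step_arm([
  [-1,-3,0,0,0],
  [-1,-3,-4.4,0,0],
  [-1,-3,-4.4,0,0],
  [-1,-1.2,-4.4,0,0],
  [-1,0,-4.4,0,0],
  [-1,0,-4.4,0,0],
])

```text
time: 15.98
tool_pos: [0.4808, -0.102, 0.105]
ee_rot: [-3.141, 0.004, 0.387]
wrist_force: [-5.2, -2.0, 0.2]
width: 0.0279
```

Call:
step_arm([
  [-1,-3,0,0,0],
  [-1,-3,1.1,2,0],
  [-1,-3,1.1,2,0],
  [-1,-1.2,1.1,2,0],
  [-1,0,1.1,2,0],
  [-1,0,1.1,2,0],
])

```text
time: 16.73
tool_pos: [0.4812, -0.1031, 0.103]
ee_rot: [-3.141, 0.004, 0.387]
wrist_force: [-4.4, -2.3, 0.9]
width: 0.0277
```

Call:
step_arm([
  [-1,-3,0,0,0],
  [-1,-3,2.2,0,0],
  [-1,-3,2.2,0,0],
  [-1,-1.2,2.2,0,0],
  [-1,0,2.2,0,0],
  [-1,0,2.2,0,0],
])

```text
time: 17.48
tool_pos: [0.4821, -0.1051, 0.103]
ee_rot: [-3.141, 0.004, 0.387]
wrist_force: [-4.6, -2.6, -0.6]
width: 0.0281
```

Call:
step_arm([
  [-1,-3,0,0,0],
  [-1,-3,2.2,0,0],
  [-1,-3,2.2,0,0],
  [-1,-1.2,2.2,0,0],
  [-1,0,2.2,0,0],
  [-1,0,2.2,0,0],
])

```text
time: 18.23
tool_pos: [0.4831, -0.1071, 0.103]
ee_rot: [-3.141, 0.003, 0.387]
wrist_force: [-3.7, -2.8, 0.1]
width: 0.0275
```

Call:
step_arm([
  [-1,-3,-1,-1,0],
  [-1,-3,-1,-1,0],
])

```text
time: 18.48
tool_pos: [0.4818, -0.1066, 0.1048]
ee_rot: [3.141, -0.002, 0.387]
wrist_force: [-0.2, 0.0, -0.9]
width: 0.0279
```

Run:
```python
from h import *
o=robot.get_obs(); y=o["ee_rot"][2]; u=np.array([np.cos(y),np.sin(y),0]); v=np.array([-u[1],u[0],0]); z=np.array([0,0,1.])
tip=o["tool_pos"]+.089*u+z*.0069; print(o["tool_pos"],tip, "tip v",tip@v)
s=cams.snapshot("scene"); x0,y0,w,h,f=282,208,60,36,13
raw=cv2.resize(s["pixels"][y0:y0+h,x0:x0+w].copy(),None,fx=f,fy=f,interpolation=cv2.INTER_CUBIC)[:,:,::-1]
np.save("pics/scene_now.npy",s["pixels"])
print(proj(s,tip),proj(s,tip+z*.01),proj(s,tip+v*.01),proj(s,tip+u*.01))
A=cv2.imread("pics/scene1.png")[y0:y0+h,x0:x0+w]; A=cv2.resize(A,None,fx=8,fy=8,interpolation=cv2.INTER_CUBIC)
B=cv2.resize(s["pixels"][y0:y0+h,x0:x0+w].copy(),None,fx=8,fy=8,interpolation=cv2.INTER_CUBIC)[:,:,::-1].copy()
q=((np.array([proj(s,tip-u*.06),proj(s,tip)])-[x0-.5,y0-.5])*8).astype(int); cv2.line(B,tuple(q[0]),tuple(q[1]),(255,255,0),1)
cv2.imwrite("pics/tap.png",np.vstack([A,B]))
```

```text
[ 0.4818 -0.1066  0.1048] [ 0.5642 -0.073   0.1117] tip v -0.2805107986427846
[305.1556 228.9081] [305.0759 225.134 ] [304.0067 231.1249] [300.93   228.3842]
```

View pics/tap.png

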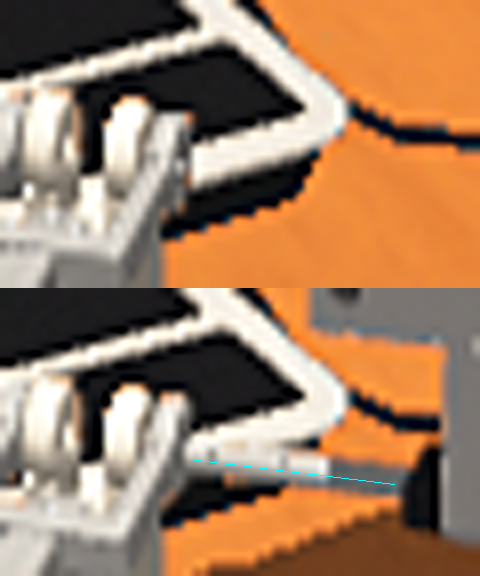

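The pictures suggest the eye sits higher than my last taps, and was perhaps dragged to -v. I'll tap there.

Call:
step_arm([
  [-1,0,0,-1.3,0],
  [-1,0,0,-1.3,0],
  [-1,1.8,0,-1.3,0],
  [-1,3,0,-1.3,0],
  [-1,3,0,-1.3,0],
])

```text
time: 19.15
tool_pos: [0.4827, -0.1062, 0.1053]
ee_rot: [-3.141, 0.003, 0.387]
wrist_force: [-4.9, -2.1, 0.1]
width: 0.0277
```

Call:
step_arm([
  [-1,-3,0,0,0],
  [-1,-3,2,0,0],
  [-1,-3,2,0,0],
  [-1,-1.2,2,0,0],
  [-1,0,2,0,0],
  [-1,0,2,0,0],
])

```text
time: 19.9
tool_pos: [0.4849, -0.1074, 0.1058]
ee_rot: [3.142, -0.0, 0.387]
wrist_force: [-0.5, -0.4, 0.2]
width: 0.0278
```

Call:
step_arm([
  [-1,-3,0,0,0],
  [-1,-3,0.7,1.6,0],
  [-1,-3,0.7,1.6,0],
  [-1,-1.2,0.7,1.6,0],
  [-1,0,0.7,1.6,0],
  [-1,0,0.7,1.6,0],
])

```text
time: 20.65
tool_pos: [0.4852, -0.1081, 0.1042]
ee_rot: [3.141, -0.0, 0.387]
wrist_force: [0.1, 0.2, -1.0]
width: 0.0277
```

Call:
step_arm([
  [-1,-3,0,0,0],
  [-1,-3,-4.7,-1.8,0],
  [-1,-3,-4.7,-1.8,0],
  [-1,-1.2,-4.7,-1.8,0],
  [-1,0,-4.7,-1.8,0],
  [-1,0,-4.7,-1.8,0],
])

```text
time: 21.4
tool_pos: [0.4818, -0.1043, 0.1055]
ee_rot: [-3.141, 0.004, 0.387]
wrist_force: [-5.3, -2.4, -0.1]
width: 0.0276
```

Two taps went in freely (B and C), so the eye's hole is bracketed between them. I'll enter at its middle.

Call:
step_arm([
  [-1,-3,0,0,0],
  [-1,-3,4.8,1,0],
  [-1,-3,4.8,1,0],
  [-1,-1.2,4.8,1,0],
  [-1,0,4.8,1,0],
  [-1,0,4.8,1,0],
])

```text
time: 22.15
tool_pos: [0.4852, -0.1082, 0.105]
ee_rot: [3.142, -0.0, 0.387]
wrist_force: [0.0, 0.3, -0.8]
width: 0.0277
```

Call:
step_arm([
  [-1,0.7,0,0,0],
  [-1,1,0,0,0],
  [-1,1,0,0,0],
])

```text
time: 22.52
tool_pos: [0.486, -0.1079, 0.105]
ee_rot: [3.142, 0.0, 0.387]
wrist_force: [0.4, 0.4, -0.4]
width: 0.0276
```

Call:
step_arm([
  [-1,0.7,0,0,0],
  [-1,1,0,0,0],
  [-1,1,0,0,0],
])

```text
time: 22.9
tool_pos: [0.4869, -0.1075, 0.105]
ee_rot: [3.142, 0.0, 0.387]
wrist_force: [0.5, -0.8, -0.4]
width: 0.0274
```

Call:
step_arm([
  [-1,1,0,0,0],
  [-1,2,0,0,0],
  [-1,3.5,0,0,0],
  [-1,3.5,0,0,0],
])

```text
time: 23.4
tool_pos: [0.4902, -0.1062, 0.105]
ee_rot: [3.141, -0.0, 0.387]
wrist_force: [-0.6, 0.0, -0.9]
width: 0.0278
```

Call:
step_arm([
  [-1,0,-0.7,-0.5,0],
  [-1,0,-1.4,-1,0],
  [-1,0,-2.1,-1.5,0],
  [-1,0,-2.8,-2.1,0],
  [-1,0,-3.5,-2.6,0],
  [-1,0,-4.3,-3.1,0],
  [-1,0,-4.3,-3.1,0],
  [-1,0,-4.3,-3.1,0],
])

```text
time: 24.4
tool_pos: [0.4885, -0.1022, 0.108]
ee_rot: [3.142, 0.0, 0.387]
wrist_force: [0.4, -2.0, -2.0]
width: 0.0277
```

Run:
```python
from h import *
o=robot.get_obs(); print(o["wrist_force"],o["wrist_torque"],o["tool_pos"],o["ee_rot"])
```

```text
[ 0.4054 -2.0468 -1.9555] [-0.4572 -0.1127 -0.1947] [ 0.4885 -0.1022  0.108 ] [3.1415 0.0001 0.3868]
```

Call:
step_arm([
  [-1,1.2,0,0,0],
  [-1,2.5,0,0,0],
  [-1,2.5,0,0,0],
])

```text
time: 24.78
tool_pos: [0.4906, -0.1014, 0.1079]
ee_rot: [-3.142, 0.001, 0.387]
wrist_force: [-1.1, -3.3, -0.7]
width: 0.0277
```

Call:
step_arm([
  [-1,0.6,0,0,0],
  [-1,1.2,0,0,0],
  [-1,1.2,0,0,0],
])

```text
time: 25.15
tool_pos: [0.4919, -0.1008, 0.108]
ee_rot: [-3.142, 0.0, 0.387]
wrist_force: [-1.0, -3.2, -2.2]
width: 0.0278
```

Call:
step_arm([
  [-1,0.5,0,0,0],
  [-1,0.8,0,0,0],
  [-1,0.8,0,0,0],
])

```text
time: 25.52
tool_pos: [0.4926, -0.1005, 0.108]
ee_rot: [3.142, 0.0, 0.387]
wrist_force: [-1.7, -4.0, -2.8]
width: 0.0274
```

Call:
step_arm([
  [-1,0.5,0,0,0],
  [-1,1,0,0,0],
  [-1,1,0,0,0],
])

```text
time: 25.9
tool_pos: [0.4937, -0.1001, 0.1081]
ee_rot: [3.142, -0.0, 0.387]
wrist_force: [-0.7, -3.3, -2.9]
width: 0.0281
```

Call:
step_arm([
  [-1,0.5,0,0,0],
  [-1,1,0,0,0],
  [-1,1,0,0,0],
])

```text
time: 26.28
tool_pos: [0.4946, -0.0998, 0.1081]
ee_rot: [3.141, -0.0, 0.387]
wrist_force: [-0.5, -2.8, -2.6]
width: 0.0279
```

```bash
cat > st.py <<'E'
from h import *
o=robot.get_obs(); a=np.radians(22.1); u=np.array([np.cos(a),np.sin(a),0]); v=np.array([-u[1],u[0],0])
p,F,M=o["tool_pos"],o["wrist_force"],o["wrist_torque"]
print("t",o["time"],"u %.2f v %.2f z %.2f mm"%(p@u*1e3-407.3,p@v*1e3,p[2]*1e3),"F uvz",F@u,F@v,F[2]+.7,"M",M@u,M@v,M[2],"rot",np.degrees(o["ee_rot"]))
E
python3 st.py
```

```text
t 26.275 u 13.43 v -278.51 z 108.08 mm F uvz -1.536284753088605 -2.4438035363659663 -1.888339264608841 M -0.4606131309380365 0.43633721473562104 -0.18853815388713666 rot [179.9943  -0.0067  22.1654]
```

In the near lug with low forces. Continuing in small strides.

Call:
step_arm([
  [-1,1,0,0,0],
  [-1,2,0,0,0],
  [-1,3,0,0,0],
  [-1,3,0,0,0],
])

```text
time: 26.78
tool_pos: [0.4975, -0.0986, 0.1081]
ee_rot: [3.142, -0.0, 0.387]
wrist_force: [-0.8, -2.4, -2.8]
width: 0.0276
```

Call:
step_arm([
  [-1,1,0,0,0],
  [-1,2,0,0,0],
  [-1,3,0,0,0],
  [-1,3,0,0,0],
])

```text
time: 27.28
tool_pos: [0.5003, -0.0975, 0.1081]
ee_rot: [3.141, -0.0, 0.387]
wrist_force: [-0.1, -2.6, -2.1]
width: 0.0275
```

```bash
python3 st.py
```

```text
t 27.275 u 19.53 v -278.52 z 108.07 mm F uvz -1.048234917462998 -2.352793949353394 -1.441927623247573 M -0.47026103594926544 0.3913277371135148 -0.1564651366193226 rot [179.994   -0.0152  22.1659]
```

Call:
step_arm([
  [-1,2,0,0,0],
  [-1,4,0,0,0],
  [-1,6,0,0,0],
  [-1,6,0,0,0],
])

```text
time: 27.78
tool_pos: [0.506, -0.0951, 0.1081]
ee_rot: [3.141, -0.001, 0.387]
wrist_force: [-0.5, -3.0, -2.1]
width: 0.0278
```

Call:
step_arm([
  [-1,2,0,0,0],
  [-1,4,0,0,0],
  [-1,6,0,0,0],
  [-1,6,0,0,0],
])

```text
time: 28.28
tool_pos: [0.5115, -0.0928, 0.1081]
ee_rot: [3.141, -0.001, 0.387]
wrist_force: [0.2, -2.5, -1.8]
width: 0.0278
```

Call:
step_arm([
  [-1,1,0,0,0],
  [-1,2,0,0,0],
  [-1,2,0,0,0],
])

```text
time: 28.65
tool_pos: [0.5131, -0.0922, 0.1081]
ee_rot: [3.141, -0.0, 0.387]
wrist_force: [-1.4, -3.0, -1.4]
width: 0.0278
```

Call:
step_arm([
  [-1,0.7,0,0,0],
  [-1,1.3,0,0,0],
  [-1,1.3,0,0,0],
])

```text
time: 29.02
tool_pos: [0.5143, -0.0917, 0.1081]
ee_rot: [3.142, -0.0, 0.387]
wrist_force: [0.1, -2.6, -1.6]
width: 0.028
```

```bash
python3 st.py
```

```text
t 29.025 u 34.71 v -278.47 z 108.06 mm F uvz -0.902059309049278 -2.4172315559256217 -0.9409288816122965 M -0.4860622663880988 0.4805668918216155 -0.16385896017062382 rot [179.9952  -0.0031  22.1685]
```

Passing into the far lug region with no added load; continuing carefully.

Call:
step_arm([
  [-1,0.7,0,0,0],
  [-1,1.5,0,0,0],
  [-1,1.5,0,0,0],
])

```text
time: 29.4
tool_pos: [0.5158, -0.0911, 0.1081]
ee_rot: [3.141, -0.0, 0.387]
wrist_force: [-0.2, -3.6, -1.6]
width: 0.0278
```

Call:
step_arm([
  [-1,1,0,0,0],
  [-1,2,0,0,0],
  [-1,2,0,0,0],
])

```text
time: 29.78
tool_pos: [0.5176, -0.0904, 0.1081]
ee_rot: [3.142, -0.0, 0.387]
wrist_force: [-0.7, -2.5, -1.4]
width: 0.0277
```

Call:
step_arm([
  [-1,1.5,0,0,0],
  [-1,3,0,0,0],
  [-1,3,0,0,0],
])

```text
time: 30.15
tool_pos: [0.5205, -0.0892, 0.1081]
ee_rot: [3.141, -0.0, 0.387]
wrist_force: [-1.1, -3.1, -2.6]
width: 0.0276
```

```bash
python3 st.py
```

```text
t 30.15 u 41.42 v -278.47 z 108.09 mm F uvz -2.161998487837739 -2.487089212679534 -1.8812481117524682 M -0.5050272575463579 0.3899025376830353 -0.08446478831574253 rot [179.9923  -0.021   22.1717]
```

Call:
step_arm([
  [-1,1.5,0,0,0],
  [-1,3,0,0,0],
  [-1,3,0,0,0],
])

```text
time: 30.52
tool_pos: [0.5233, -0.0881, 0.1081]
ee_rot: [3.141, -0.0, 0.387]
wrist_force: [-0.3, -3.1, -1.8]
width: 0.0279
```

Call:
step_arm([
  [-1,0.7,0,0,0],
  [-1,1.5,0,0,0],
  [-1,1.5,0,0,0],
])

```text
time: 30.9
tool_pos: [0.5245, -0.0876, 0.1081]
ee_rot: [3.142, -0.0, 0.387]
wrist_force: [-0.8, -3.5, -2.1]
width: 0.0281
```

Call:
step_arm([
  [-1,0.7,0,0,0],
  [-1,1,0,0,0],
  [-1,1,0,0,0],
])

```text
time: 31.28
tool_pos: [0.5254, -0.0872, 0.108]
ee_rot: [3.142, -0.0, 0.387]
wrist_force: [-0.9, -3.5, -1.7]
width: 0.0279
```

```bash
python3 st.py
```

```text
t 31.275 u 46.68 v -278.44 z 108.05 mm F uvz -2.174150144297565 -2.871173287606704 -0.9507127341528203 M -0.5007464038011805 0.453706478318478 -0.15824849643830732 rot [179.9963  -0.0003  22.1689]
```

Call:
step_arm([
  [-1,0.7,0,0,0],
  [-1,1,0,0,0],
  [-1,1,0,0,0],
])

```text
time: 31.65
tool_pos: [0.5263, -0.0868, 0.1081]
ee_rot: [3.141, -0.0, 0.387]
wrist_force: [-0.6, -3.3, -2.2]
width: 0.028
```

Call:
step_arm([
  [-1,0.7,0,0,0],
  [-1,1,0,0,0],
  [-1,1,0,0,0],
])

```text
time: 32.02
tool_pos: [0.5273, -0.0864, 0.1081]
ee_rot: [3.142, -0.0, 0.387]
wrist_force: [-0.5, -3.5, -2.4]
width: 0.0278
```

Call:
step_arm([
  [-1,0.7,0,0,0],
  [-1,1.5,0,0,0],
  [-1,1.5,0,0,0],
])

```text
time: 32.4
tool_pos: [0.5288, -0.0859, 0.1081]
ee_rot: [3.141, -0.0, 0.387]
wrist_force: [-0.4, -3.0, -2.5]
width: 0.0277
```

```bash
python3 st.py
```

```text
t 32.4 u 50.31 v -278.48 z 108.11 mm F uvz -1.4552900612244222 -2.613641713122641 -1.836655974612561 M -0.4169767234181123 0.4195999088691177 -0.14195510697173824 rot [179.9913  -0.0156  22.1645]
```

The nose is in the far eye now. Moving up to the shoulder, slowing near the end.

Call:
step_arm([
  [-1,1.5,0,0,0],
  [-1,3,0,0,0],
  [-1,4.5,0,0,0],
  [-1,6,0,0,0],
  [-1,6,0,0,0],
])

```text
time: 33.02
tool_pos: [0.5344, -0.0835, 0.1081]
ee_rot: [3.141, -0.0, 0.387]
wrist_force: [-0.8, -2.7, -2.1]
width: 0.0277
```

Call:
step_arm([
  [-1,1.5,0,0,0],
  [-1,3,0,0,0],
  [-1,4.5,0,0,0],
  [-1,6,0,0,0],
  [-1,6,0,0,0],
])

```text
time: 33.65
tool_pos: [0.54, -0.0813, 0.1081]
ee_rot: [3.141, -0.0, 0.387]
wrist_force: [-0.4, -2.8, -3.4]
width: 0.0278
```

Call:
step_arm([
  [-1,1,0,0,0],
  [-1,1.5,0,0,0],
  [-1,1.5,0,0,0],
])

```text
time: 34.02
tool_pos: [0.5411, -0.0808, 0.1081]
ee_rot: [3.142, -0.0, 0.387]
wrist_force: [-0.1, -3.1, -1.7]
width: 0.028
```

```bash
python3 st.py
```

```text
t 34.025 u 63.68 v -278.43 z 108.07 mm F uvz -1.2084477709234724 -2.812707766203338 -0.9896223521999645 M -0.4865163427654348 0.4177916255820173 -0.07270453376785564 rot [179.9951  -0.0032  22.166 ]
```

Call:
step_arm([
  [-1,0.7,0,0,0],
  [-1,1,0,0,0],
  [-1,1,0,0,0],
])

```text
time: 34.4
tool_pos: [0.5421, -0.0804, 0.1081]
ee_rot: [3.141, -0.0, 0.387]
wrist_force: [-1.5, -4.1, -2.0]
width: 0.0277
```

Call:
step_arm([
  [-1,0.7,0,0,0],
  [-1,1,0,0,0],
  [-1,1,0,0,0],
])

```text
time: 34.78
tool_pos: [0.543, -0.08, 0.1081]
ee_rot: [3.141, -0.0, 0.387]
wrist_force: [-1.3, -2.7, -2.5]
width: 0.0277
```

Call:
step_arm([
  [-1,0.7,0,0,0],
  [-1,0.7,0,0,0],
  [-1,0.7,0,0,0],
])

```text
time: 35.15
tool_pos: [0.543, -0.08, 0.1079]
ee_rot: [-3.141, 0.001, 0.387]
wrist_force: [-3.2, -4.0, -1.3]
width: 0.0276
```

```bash
python3 st.py
```

```text
t 35.15 u 65.74 v -278.41 z 107.91 mm F uvz -4.502697787926579 -2.5374846815574763 -0.6348940033631438 M -0.46234689712292754 0.8601790359807808 -0.11407054835979522 rot [-179.9918    0.0801   22.1558]
```

The shoulder met the lever at 65.7 mm, where 66 is expected. I'll confirm with a slight push, ease off, and open.

Call:
step_arm([
  [-1,0.6,0,0,0],
  [-1,0.6,0,0,0],
  [-1,0.6,0,0,0],
])

```text
time: 35.52
tool_pos: [0.543, -0.0799, 0.1077]
ee_rot: [-3.141, 0.003, 0.387]
wrist_force: [-4.1, -4.8, -1.1]
width: 0.0278
```

```bash
python3 st.py
```

```text
t 35.525 u 65.75 v -278.37 z 107.70 mm F uvz -5.627934263958641 -2.8742024233302086 -0.4271098451900339 M -0.4452202076485469 1.0817346897609448 -0.08980190783006238 rot [-179.9789    0.162    22.1519]
```

Call:
step_arm([
  [-1,-0.6,0,0,0],
  [-0.1,-0.6,0,0,0],
  [-0.1,-0.6,0,0,0],
  [-0.1,-0.6,0,0,0],
  [-0.1,-0.6,0,0,0],
])

```text
time: 36.15
tool_pos: [0.5439, -0.0795, 0.1083]
ee_rot: [3.142, -0.001, 0.387]
wrist_force: [-0.4, 0.2, -0.7]
width: 0.0426
```

```bash
python3 st.py
python3 - <<'E'
from h import *
s=cams.snapshot("scene"); c=cv2.resize(s["pixels"][200:260,265:365],None,fx=6,fy=6,interpolation=cv2.INTER_CUBIC)
cv2.imwrite("pics/home.png",c[:,:,::-1])
for l in("pin_grip","near_end"):
    for r in models.pinpoint(s,l)[:1]: print(l,r["p"],np.array(r["position"]))
E
```

```text
t 36.15 u 66.75 v -278.27 z 108.29 mm F uvz -0.2620032600168076 0.2988480033632052 0.012347680186249543 M 0.010223602712126578 0.02500382681034153 0.02099287370410793 rot [179.9983  -0.0457  22.1837]
pin_grip 0.53 [ 0.5453 -0.0793  0.1115]
near_end 0.74 [ 0.5644 -0.0756  0.1131]
```

View pics/home.png

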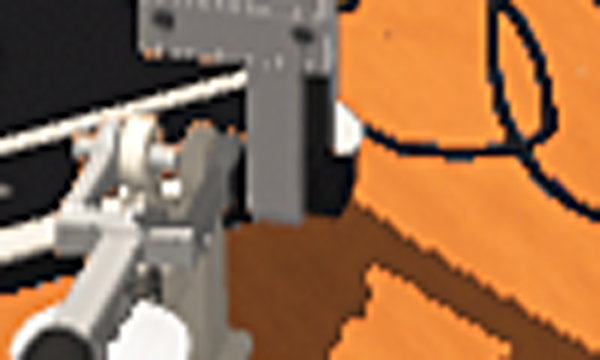

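Released with zero force. The picture shows the grip between the open fingers and the shaft crossing between the lugs at (160,150). Backing straight up and away.

Call:
step_arm([
  [-0.1,0,0,-3,0],
  [-0.1,0,0,-10,0],
  [-0.1,0,0,-25,0],
  [-0.1,0,0,-60,0],
  [-0.1,0,0,-110,0],
  [-0.1,-20,40,-150,0],
  [-0.1,-40,90,-150,0],
  [-0.1,-60,140,-150,0],
  [-0.1,-60,190,-150,0],
  [-0.1,-60,240,-150,0],
  [-0.1,-60,240,-150,0],
  [-0.1,-60,240,-150,0],
])

```text
time: 37.8
tool_pos: [0.5786, -0.3244, 0.2588]
ee_rot: [3.142, -0.0, 0.387]
wrist_force: [0.3, 0.3, -0.9]
width: 0.0424
```

```bash
python3 st.py
python3 - <<'E'
from h import *
u=np.array([np.cos(np.radians(22.1)),np.sin(np.radians(22.1)),0]); pv=np.array([.5897,-.0611,.115]); print("expected grip",pv-u*.049)
im=np.zeros((420,800,3),np.uint8)
for n,(x0,y0),o in(("top",(290,165),0),("scene",(265,195),400)):
    s=cams.snapshot(n); im[:,o:o+390]=cv2.resize(s["pixels"][y0:y0+70,x0:x0+65],None,fx=6,fy=6,interpolation=cv2.INTER_CUBIC)
    for l in("pin_grip","tumbler"):
        for r in models.pinpoint(s,l)[:1]: print(n,l,r["p"],np.array(r["position"]))
    print("exp grip px",(proj(s,pv-u*.049)-[x0,y0])*6,"shoulder",(proj(s,pv-u*.027)-[x0,y0])*6)
cv2.imwrite("pics/fin.png",im[:,:,::-1])
E
```

```text
t 37.8 u 6.73 v -518.21 z 258.77 mm F uvz 0.37568757829787686 0.14834498541555757 -0.19554594156995542 M -0.02976601106404228 -0.023587583301920602 -0.018339815699643318 rot [179.9984  -0.0286  22.1668]
expected grip [ 0.5443 -0.0795  0.115 ]
top pin_grip 0.69 [ 0.5427 -0.0774  0.1121]
top tumbler 0.73 [ 0.3937  0.2057 -0.0003]
exp grip px [261.3417 262.9631] shoulder [234.9407 200.4889]
scene pin_grip 0.82 [ 0.544  -0.0793  0.1126]
scene tumbler 0.61 [ 0.3966  0.2052 -0.0036]
exp grip px [293.2511 204.5745] shoulder [237.0367 197.5829]
```

View pics/fin.png

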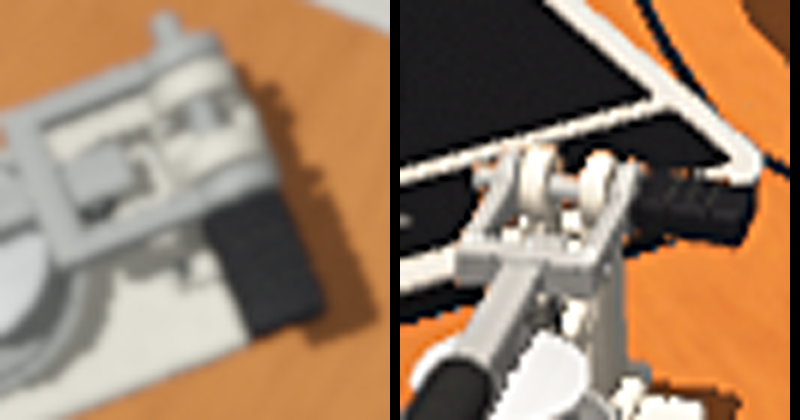

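Both views show the grip right up against the near eye (top image, boundary near (240,200)) and the nose standing out past the far eye (top (165,22), scene (483,178)). The tumbler is unmoved. Handing in.

```bash
python3 -c "
from h import *
print(robot.close_job())"
```

```text
the job is handed in; nothing more can be done
None
```

The pin is home through both eyes and both lugs of the press. I let go, backed the arm clear and handed the job in at about 38 s of the 72 s allowed.

**Grasp:** On the first try a fingertip touched the black cord beside the pin, at about 9 N. I lifted the pin to clear worktop and regripped it lower.

**Finding the hole:** I felt for the lever's hole with light taps of about 6 N at most. The first sideways sweep seems to have pushed the eye a few millimetres off before I changed to taps. Once the nose was in the eye, I drew the lever onto the lug axis and eased the pin in at 1–3 N.

**Last checks:**
- **Seating:** the shoulder met the lever 65.7 mm in (66 expected) and did not move under a slightly firmer push of about 5.6 N.
- **Release:** wrist force was near zero once the fingers opened.
- **Final pictures:** both cameras show the grip flush against the near eye and the nose out past the far eye.
- **Pin position:** both trained-network fixes put the grip within about 4 mm of where it should be, which is their accuracy. Both read 2–3 mm low in height, so a very small gap at the shoulder can't be ruled out from the pictures alone.
- **Tumbler:** it reads within 3 mm of its starting position, and the arm never went near it.

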